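# Salt shaker to the seasoning vat

## Task

Put the salt shaker away with the seasoning: stand it upright in whichever of the two small steel vats on the table in front of you already holds the spice jar, on the vat floor beside the jar, not in the one with the piece of omelette. Leave the jar standing in its vat, and do not tip it or push the vats about.

Things in the scene. Friction and masses are not known exactly. Their poses are not given: they have to be found in the camera images.
- shaker: the salt shaker to put away: clear glass body with a domed grey perforated cap, round, 90 mm high, about 0.1 kg; widest (44 mm) at about 35 mm height, tapering to 34 mm at the cap, which is 34 mm wide from 66 to 80 mm height (best grip, above the vat rims) with a domed top. Stands upright on the table to the left of the vats. Origin: centre of its underside, z up
- spice_jar: the spice jar that marks the right vat: glass jar with a flat wide cap, round, 45 mm in diameter, 106 mm high, about 0.1 kg. Stands upright in one of the two vats, which one changes. (A different, 98 mm high jar standing by itself on the table has no part in the job.) Origin: centre of its underside, z up
- vat_1: open steel vat, 122 x 171 mm over the rim, 52 mm high, loose, 0.6 kg, one of two alike. Origin: centre of its underside; x along the short side, y along the long side, z up. Floor inside: 2 mm above the underside, 76 (x) by 126 mm (y), centred. At the start it holds the spice jar or a piece of omelette (60 x 64 x 37 mm), set towards one end (+y or -y), so that some 70 mm of floor length is free at the other end
- vat_2: open steel vat, 122 x 171 mm over the rim, 52 mm high, loose, 0.6 kg, one of two alike. Origin: centre of its underside; x along the short side, y along the long side, z up. Floor inside: 2 mm above the underside, 76 (x) by 126 mm (y), centred. At the start it holds whichever of the two vat_1 does not, likewise set towards one end with some 70 mm of length free at the other
Mind the look-alikes: they are no part of the job. What is shaped like the spice_jar but purple is not meant.

How it is judged:
At the end, for the whole second after the job is handed in: The shaker stands upright (within 10 degrees), released and at rest, on the floor of the vat that holds the spice jar; the jar still stands upright on that vat's floor and both vats stand level ((((x of shaker in the frame of vat_1 between -0.03 and 0.03 m and y of shaker in the frame of vat_1 between -0.06 and 0.06 m and z of shaker in the frame of vat_1 between -0.005 and 0.012 m) and (x of spice_jar in the frame of vat_1 between -0.03 and 0.03 m and y of spice_jar in the frame of vat_1 between -0.06 and 0.06 m and z of spice_jar in the frame of vat_1 between -0.005 and 0.012 m)) or ((x of shaker in the frame of vat_2 between -0.03 and 0.03 m and y of shaker in the frame of vat_2 between -0.06 and 0.06 m and z of shaker in the frame of vat_2 between -0.005 and 0.012 m) and (x of spice_jar in the frame of vat_2 between -0.03 and 0.03 m and y of spice_jar in the frame of vat_2 between -0.06 and 0.06 m and z of spice_jar in the frame of vat_2 between -0.005 and 0.012 m))) and angle between each of shaker, spice_jar's own z axis and vertical below 0.17 rad and angle between each of vat_1, vat_2's own z axis and vertical below 0.1 rad and linear speed of shaker below 0.02 m/s and contact force between shaker and the fingers below 0.1 N); the robot touches nothing.
It fails at once if the spice jar is tipped by more than 25 degrees (angle between spice_jar's own z axis and vertical above 0.44 rad).
It fails at once if a vat is pushed more than 40 mm from its place (distance of any of vat_1, vat_2 from where it was at the start of the episode above 0.04 m).
It fails at once if the spice jar is taken out of its vat (not ((horizontal distance between spice_jar and vat_1 below 0.09 m and z of spice_jar in the frame of vat_1 below 0.04 m) or (horizontal distance between spice_jar and vat_2 below 0.09 m and z of spice_jar in the frame of vat_2 below 0.04 m))).
It also fails if it takes over 35 s, if anything falls off the work surface, if the arm or the gripper's body presses on something with over 40 N, if the wrist force passes 120 N, or if a joint passes its speed limit or range.

## Robot

A 6-joint arm with a two-finger parallel gripper is mounted at the origin on a cart in front of the work surface, level with it; the furniture and walls round the work are solid. World frame = base frame: x ahead of the robot, y to its left, z up, the work surface at z = 0. Lengths are in m, angles in rad, forces in N, time in s.
With the tool pointing down it reaches from about 0.35 to 0.85 m from the base axis. Payload 8.1 kg.
Tool frame: the origin (TCP) lies at the very end of the fingers, on their centre line; the grasp point (between the pads) lies 19 mm behind it; z points along the fingers, y is the line along which they close (so a half turn about z gives the same grasp; the last joint's range is limited). The gripper opens to 93 mm and grips with 3 to 60 N. Pads are 15 mm wide; open, the fingers measure 128 mm over their backs; the gripper's body (75 mm by 188 mm) begins 65 mm behind the grasp point.
Start: joints at [1.179, 0.13, 1.488, -0, 1.523, -0.085], TCP at [0.181, 0.572, 0.219] pointing down, gripper open.
Joint ranges: [-2.96, 2.96], [-0.89, 2.26], [0.02, 2.5], [-1.34, 4.48], [0, 2.73], [-2.66, 2.66]. Speed limits (rad/s): [2.39, 2.39, 2.79, 3.14, 3.14, 3.14].

## Interface

Orientations are given as a rotation vector (axis times angle).
In Python, from plant import robot gives the robot as it stands. The module is installed in compiled form; this text tells all that it offers.
- The arm moves only by the tool play_rows, never from a script. Its argument "increments" is text: rows parted by semicolons, each of 5 numbers parted by spaces: the shift along the tool's x, y, z in mm, then the turn about the tool's z in degrees, then the closure, from -1 (fully open) to 1 (shut). In form: dx dy dz yaw claw; .... A call has 1 to 20 rows; each row is the pose to reach, as a shift and turn from the pose commanded when the call began, along the tool's axes at that moment; what a row does not reach only later rows make up. A row lasts 1/10 s, in which the tool goes at most 50 mm and 8.59 degrees, less where a joint would pass 70% of its speed; a pose out of reach is approached as far as the arm can. A call with a gripper value outside its range is refused whole. The fingers move at their own pace and stop on an object; "force" is the grip in N (left out, the last holds). Time passes only in rows, so rows that repeat a pose let the fingers close. It gives the time, the measured TCP pose, the force, the opening and the grip force at its end, in the units of the state.
- robot.read_state(): the state, without advancing time (a new reading comes with each control period).
- robot.read_camera(name): name is "scene" or "top" or "wrist"; returns the picture (400x640x3 uint8, blue, green, red); there is no depth.
- robot.calibration(name): a dict with "vertical_fov" (degrees; the focal length in pixels is half the picture's height over the tangent of half this angle, whatever the lens; pixels are square), "cx", "cy" (the principal point, pixels), "rvec" (rotation vector, rad) and "tvec" (3), from world to camera coordinates, as OpenCV has them. Camera axes: x right, y down, z forward; pixel columns grow to the right and rows downward; lengths in m; the calibration is good to about 2 mm. A picture is of the moment at which its call begins: read the wrist's pose just before it. calibration takes no time and is no camera call; for the wrist camera it gives the pose at the moment of the call.
- robot.close_job(): hands the job in; it is judged then, once.
Trained networks look in the newest picture that a camera, given by its name, has taken for a name from the list of things; names that differ only in an ending like _2 or _b are one class to them, and where a whole thing is asked for, a point or a joint stands for the part that bears it (a point fixed in the world has none). Each returns a list of dicts, best first, with "conf" (0 to 1); they miss things now and then, are a little off and sometimes report something else, mostly with a low value. They report only what shows in the picture. A call takes as long as a camera call. They do not tell look-alikes from the thing itself.
- robot.recognise(camera, query): "centre" ([x, y, z] in m, in world coordinates, good to about 4 mm: the middle of the surface that is visible of it).
- robot.regions_of(camera, query): "pixels" (400x640 bool, what is visible of it).
- robot.landmark_of(camera, query): "centre" ([x, y, z] in m, in world coordinates, good to about 4 mm: a listed point, or the origin of a listed thing).
The state is a dict: "t": time; "q": joint angles; "dq": joint speeds; "joint_torque": joint torques, N m; "tool_pos": TCP position; "orientation": TCP orientation; "force": force on the tool from outside, world axes, zero at the start; "wrist_torque": the same for the moment, N m; "opening": finger opening in m; "gripper_force": force on a finger pad.
Only numpy, scipy, OpenCV 4.12 (cv2) and the standard library are available. Lean on these libraries where they do the work, as an engineer would, in place of code of your own. Each camera call takes 0.05 s, during which the arm holds its last target. There are 200 camera calls.

## Working session

There is one attempt and no reset: what is moved stays moved. The work goes in short steps, Python scripts to look and compute and a tool call to move; the robot and the scene stay as the last step left them, time stands still between calls to the robot, and variables do not carry over. Pictures are saved under pics/ and viewed, at most 10 in all, crops included, and the job is handed in when it is done.

Besides the shell and the picture viewer there is one more tool, called after "Call:" by a JSON object that holds its "op" and its "data". play_rows: Moves the arm, as the interface text tells. Its arguments: {"type":"object","properties":{"increments":{"type":"string"},"force":{"type":"number"}},"required":["increments"]}

```bash
mkdir -p pics
cat > h.py <<'E'
import numpy as np,cv2
from plant import robot
def cal(n):
    c=robot.calibration(n);f=200/np.tan(np.radians(c["vertical_fov"])/2)
    R=cv2.Rodrigues(np.array(c["rvec"],float))[0];return f,c["cx"],c["cy"],R,np.array(c["tvec"],float).ravel()
def proj(n,p):
    f,cx,cy,R,t=cal(n);q=R@np.array(p)+t;return q[0]/q[2]*f+cx,q[1]/q[2]*f+cy
def back(n,u,v,z):
    f,cx,cy,R,t=cal(n);C=-R.T@t;d=R.T@np.array([(u-cx)/f,(v-cy)/f,1]);return C+d*(z-C[2])/d[2]
E
python3 - <<'E'
from h import *
s=robot.read_state();print(s["tool_pos"],s["orientation"])
for n in("top","scene"):
    im=robot.read_camera(n);cv2.imwrite(f"pics/{n}0.png",im)
    for q in("shaker","spice_jar","vat_1"):
        for d in robot.landmark_of(n,q):print(n,q,np.round(d["centre"],3),round(d["conf"],2),np.round(proj(n,d["centre"])))
E
```

```text
[0.18097833 0.57146018 0.21763027] [-4.79989481e-01 -3.10428511e+00  2.78488199e-03]
top shaker [0.518 0.223 0.002] 0.84 [232. 255.]
top shaker [ 0.458 -0.216 -0.004] 0.46 [420. 248.]
top spice_jar [ 0.539  0.019 -0.001] 0.88 [316. 232.]
top spice_jar [ 0.796 -0.162  0.006] 0.63 [370. 117.]
top vat_1 [ 0.532 -0.003 -0.004] 0.94 [326. 233.]
top vat_1 [ 0.456 -0.216 -0.004] 0.82 [420. 249.]
scene shaker [ 0.52   0.223 -0.   ] 0.74 [250. 190.]
scene spice_jar [0.536 0.022 0.003] 0.91 [298. 221.]
scene spice_jar [ 0.799 -0.164  0.005] 0.87 [417. 211.]
scene vat_1 [ 0.456 -0.222 -0.003] 0.79 [341. 299.]
scene vat_1 [ 0.526 -0.006 -0.003] 0.58 [302. 231.]
```

View pics/top0.png

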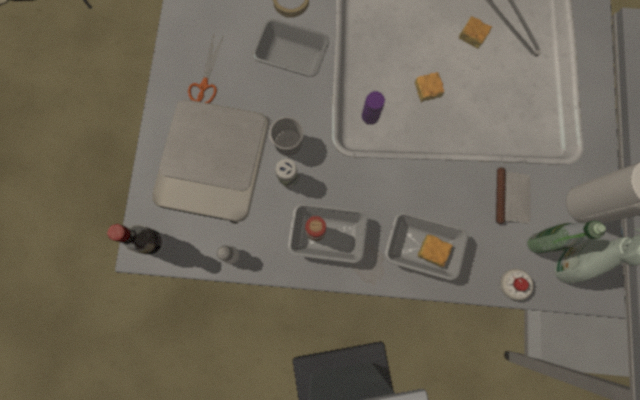

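View pics/scene0.png

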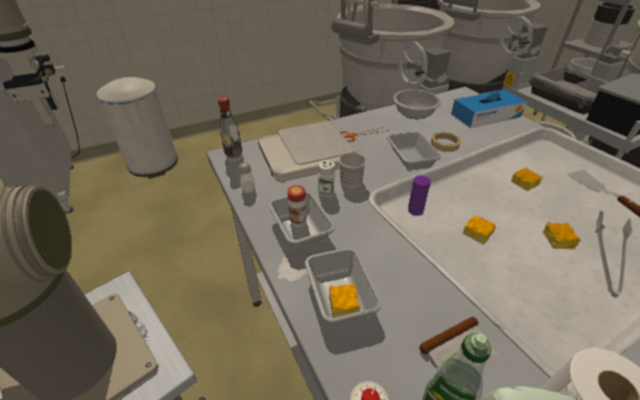

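The jar (red cap, about 316,228 in top) stands in the left vat. The omelette (436,250) is in the right one, the shaker is at (227,254), and the purple decoy is on the tray. Next I'll get the vat's axes and work out the moves.

Run:
```python
from h import *
from scipy.spatial.transform import Rotation as Ro
robot.read_camera("top")
for d in robot.regions_of("top","vat_1"):
    v,u=np.nonzero(d["pixels"]);P=np.array([back("top",a,b,.052)[:2] for a,b in zip(u,v)])
    r=cv2.minAreaRect((P*1000).astype(np.float32));print(d["conf"],r,np.round(cv2.boxPoints(r)))
b=back("top",145,242,0);print("bottle",b)
for n,q in(("top","shaker"),("top","spice_jar")):
    for d in robot.recognise(n,q):print(q,np.round(d["centre"],3),round(d["conf"],2))
s=robot.read_state();R=Ro.from_rotvec(s["orientation"]).as_matrix();print(np.round(R,3))
for p in([.36,.32,.22],[.519,.223,.16],[.519,.223,.055]):print(np.round(R.T@(np.array(p)-s["tool_pos"])*1000))
```

```text
Traceback (most recent call last):
  File "h.py", line 9, in back
    f,cx,cy,R,t=cal(n);C=-R.T@t;d=R.T@np.array([(u-cx)/f,(v-cy)/f,1]);return C+d*(z-C[2])/d[2]
                ~~~^^^
  File "h.py", line 4, in cal
    c=robot.calibration(n);f=200/np.tan(np.radians(c["vertical_fov"])/2)
ValueError: time passes only in moves, steps and waits
```

```bash
sed -i 's/^def cal(n):/from functools import lru_cache\n@lru_cache\ndef cal(n):/' h.py
python3 - <<'E'
from h import *
from scipy.spatial.transform import Rotation as Ro
robot.read_camera("top")
for d in robot.regions_of("top","vat_1"):
    v,u=np.nonzero(d["pixels"]);P=np.array([back("top",a,b,.052)[:2] for a,b in zip(u,v)])
    r=cv2.minAreaRect((P*1000).astype(np.float32));print(d["conf"],r,np.round(cv2.boxPoints(r)).tolist())
b=back("top",145,242,0);print("bottle",b)
for n,q in(("top","shaker"),("top","spice_jar")):
    for d in robot.recognise(n,q):print(q,np.round(d["centre"],3),round(d["conf"],2))
s=robot.read_state();R=Ro.from_rotvec(s["orientation"]).as_matrix();print(s["t"],np.round(R,3))
for p in([.36,.32,.22],[.519,.223,.16],[.519,.223,.055]):print(np.round(R.T@(np.array(p)-s["tool_pos"])*1000))
E
```

```text
0.91 ((459.66241455078125, -215.54507446289062), (170.77450561523438, 120.04729461669922), 63.866249084472656) [[368.0, -266.0], [476.0, -319.0], [551.0, -165.0], [443.0, -112.0]]
0.68 ((526.7048950195312, -2.8443069458007812), (169.4826202392578, 119.6123275756836), 72.94597625732422) [[445.0, -66.0], [559.0, -101.0], [609.0, 61.0], [494.0, 96.0]]
bottle [0.5835477  0.42154117 0.        ]
shaker [0.515 0.221 0.081] 0.79
spice_jar [ 0.785 -0.155  0.106] 0.96
spice_jar [0.534 0.026 0.102] 0.6
0.7 [[-0.953  0.302  0.   ]
 [ 0.302  0.953  0.   ]
 [-0.     0.    -1.   ]]
[-247. -186.   -1.]
[-427. -231.   59.]
[-427. -231.  164.]
```

Call:
{"op": "play_rows", "data": {"increments": "-35 -27 0 8 -1; -70 -53 0 16 -1; -105 -80 0 24 -1; -140 -106 0 32 -1; -176 -133 0 40 -1; -211 -160 0 48 -1; -247 -186 0 56 -1; -283 -195 10 64 -1; -319 -204 20 72 -1; -355 -213 30 80 -1; -391 -222 45 88 -1; -427 -231 59 90 -1; -427 -231 59 90 -1; -427 -231 59 90 -1; -427 -231 59 90 -1"}}

```text
t: 2.2
tool_pos: [0.5182, 0.2234, 0.1602]
orientation: [-2.534, -1.857, -0.001]
force: [0.1, -0.3, 0.3]
opening: 0.0927
gripper_force: 0.0
```

Run:
```python
from h import *
from scipy.spatial.transform import Rotation as Ro
s=robot.read_state();R=Ro.from_rotvec(s["orientation"]).as_matrix();print(s["t"],s["tool_pos"],s["q"],np.round(R,3))
im=robot.read_camera("wrist")
g=[d["centre"] for d in robot.landmark_of("wrist","shaker")];print(g)
c=proj("wrist",[.519,.223,.08]);print(c)
for d in robot.regions_of("wrist","shaker"):
    v,u=np.nonzero(d["pixels"]);print(d["conf"],u.min(),u.max(),v.min(),v.max())
cv2.circle(im,(int(c[0]),int(c[1])),3,(0,0,255),-1);cv2.imwrite("pics/w1.png",im)
for p in g[:1]+[[.519,.223,.055]]:print(np.round(R.T@(np.array(p)-s["tool_pos"])*1000))
```

```text
2.2 [0.51815946 0.22342423 0.16015905] [3.15992698e-01 6.82715085e-02 1.66204820e+00 3.72485099e-04
 1.41082810e+00 6.21893164e-01] [[ 0.301  0.954  0.   ]
 [ 0.954 -0.301  0.   ]
 [ 0.001  0.    -1.   ]]
[[0.5197, 0.2244, -0.0026]]
(np.float64(321.03372752202364), np.float64(212.7463092400824))
0.82 296 343 172 228
[  1.   1. 163.]
[ -0.   1. 105.]
```

View pics/w1.png

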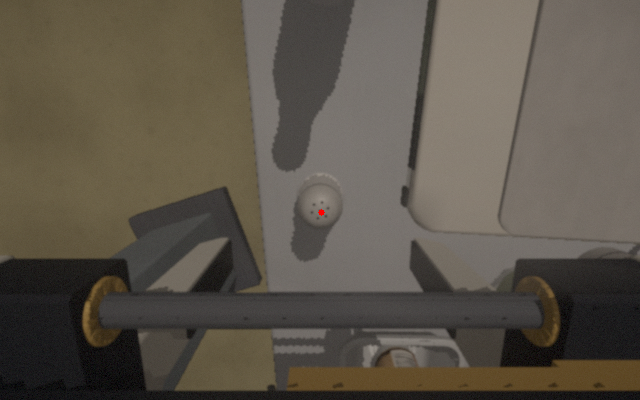

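The wrist view confirms it: the shaker cap is at about (320,206), under my projected point and centred between the fingers. I'll descend and grip.

Call:
{"op": "play_rows", "data": {"increments": "0 1 35 0 -1; 0 1 70 0 -1; 0 1 95 0 -1; 0 1 105 0 -1; 0 1 105 0 -1; 0 1 105 0 0; 0 1 105 0 1; 0 1 105 0 1; 0 1 105 0 1; 0 1 105 0 1; 0 1 105 0 1; 0 1 105 0 1; 0 1 105 0 1", "force": 15}}

```text
t: 3.65
tool_pos: [0.5193, 0.2225, 0.0546]
orientation: [-2.535, -1.856, 0.0]
force: [-0.6, 0.7, 0.4]
opening: 0.034
gripper_force: 14.7
```

Call:
{"op": "play_rows", "data": {"increments": "0 0 -20 0 1; 0 0 -55 0 1; 0 0 -95 0 1; 0 0 -130 0 1; 0 0 -145 0 1; -20 6 -145 0 1; -50 15 -145 0 1; -85 26 -145 0 1; -120 37 -145 0 1; -155 48 -145 0 1; -190 59 -145 0 1; -220 68 -145 0 1; -240 74 -145 0 1; -248 76 -145 0 1; -248 76 -145 0 1; -248 76 -145 0 1; -248 76 -145 0 1"}}

```text
t: 5.35
tool_pos: [0.517, -0.0357, 0.1994]
orientation: [-2.533, -1.857, 0.0]
force: [-0.3, -0.2, -1.7]
opening: 0.0341
gripper_force: 14.3
```

Run:
```python
from h import *
from scipy.spatial.transform import Rotation as Ro
s=robot.read_state();R=Ro.from_rotvec(s["orientation"]).as_matrix();print(s["t"],s["tool_pos"],s["opening"])
L=np.array([.294,.956,0]);S=np.array([.956,-.294,0])
im=robot.read_camera("wrist");ims=robot.read_camera("scene")
for n in("wrist","scene"):
  for q in("shaker","spice_jar","vat_1"):
    for d in robot.landmark_of(n,q):print(n,q,np.round(d["centre"],3),round(d["conf"],2))
c0=np.array([.528,-.003,.052])
for I,n in((im,"wrist"),(ims,"scene")):
  pts=[proj(n,c0+a*.061*S+b*.0855*L) for a,b in((1,1),(1,-1),(-1,-1),(-1,1))]
  cv2.polylines(I,[np.int32(pts)],True,(0,0,255),1)
cv2.imwrite("pics/w2.png",im);cv2.imwrite("pics/s2.png",cv2.resize(ims[120:320,200:500],None,fx=2.5,fy=2.5))
```

```text
5.35 [ 0.51697119 -0.03569888  0.19938313] 0.03405177055621789
wrist shaker [ 0.519 -0.033  0.144] 0.79
wrist spice_jar [0.542 0.02  0.002] 0.87
wrist spice_jar [ 0.798 -0.157 -0.   ] 0.73
wrist vat_1 [ 0.526 -0.007  0.001] 0.84
wrist vat_1 [ 0.46  -0.215  0.003] 0.55
scene shaker [ 0.514 -0.037  0.144] 0.74
scene spice_jar [0.536 0.025 0.002] 0.84
scene spice_jar [ 0.797 -0.162  0.008] 0.6
scene vat_1 [ 0.525 -0.009 -0.   ] 0.63
scene vat_1 [0.536 0.025 0.005] 0.5
```

View pics/w2.png

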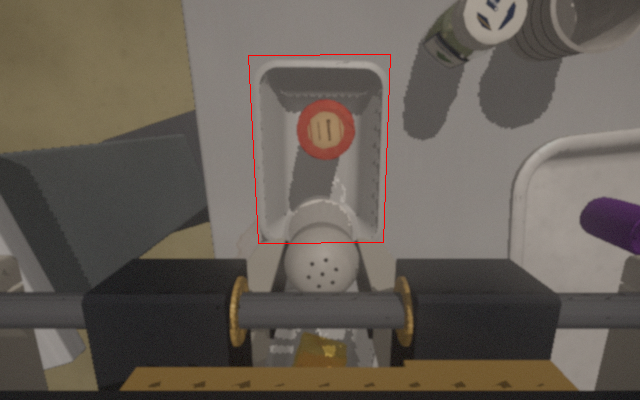

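View pics/s2.png

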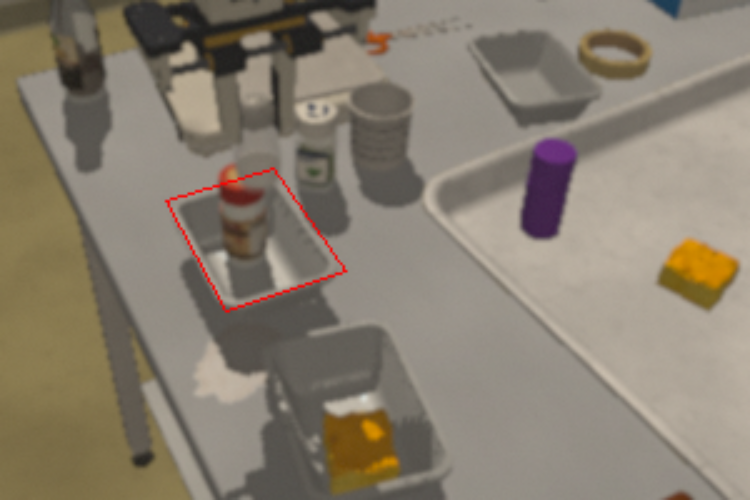

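The overlaid rim shows the vat about 5 mm further toward −y than I estimated. The shaker hangs on the vat's midline, about 30 mm from its centre at the free end and 62 mm from the jar, so it fits. I'll lower it straight down.

Call:
{"op": "play_rows", "data": {"increments": "-2 0 25 0 1; -2 0 60 0 1; -2 0 95 0 1; -2 0 120 0 1; -2 0 132 0 1; -2 0 138 0 1; -2 0 141 0 1; -2 0 142 0 1; -2 0 142 0 1; -2 0 142 0 1"}}

```text
t: 6.75
tool_pos: [0.5172, -0.0389, 0.0588]
orientation: [2.534, 1.855, 0.002]
force: [-0.3, 0.8, -0.9]
opening: 0.0337
gripper_force: 14.3
```

Call:
{"op": "play_rows", "data": {"increments": "0 0 1 0 1; 0 0 1.5 0 1; 0 0 1.5 0 1"}}

```text
t: 7.05
tool_pos: [0.5167, -0.0388, 0.0566]
orientation: [2.534, 1.856, 0.001]
force: [-0.9, 0.7, 0.8]
opening: 0.034
gripper_force: 14.5
```

Now it's on the floor, judging by the height and the force. I'll release and retreat.

Call:
{"op": "play_rows", "data": {"increments": "0 0 0 0 0; 0 0 0 0 -0.3; 0 0 0 0 -0.3; 0 0 0 0 -0.3; 0 0 0 0 -0.3; 0 0 -10 0 -0.3; 0 0 -30 0 -0.3; 0 0 -60 0 -0.3; 0 0 -100 0 -0.3; 0 0 -140 0 -0.3; 0 0 -160 0 -0.3; 0 0 -160 0 -0.3; 0 0 -160 0 -0.3; 0 0 -160 0 -0.3"}}

```text
t: 8.45
tool_pos: [0.5154, -0.0386, 0.2145]
orientation: [-2.533, -1.855, 0.003]
force: [-0.8, -0.5, 0.5]
opening: 0.0608
gripper_force: 0.0
```

Run:
```python
from h import *
s=robot.read_state();print(s["t"],s["tool_pos"],s["opening"],s["force"])
im=robot.read_camera("wrist");ims=robot.read_camera("scene")
for n in("wrist","scene"):
  for q in("shaker","spice_jar","vat_1"):
    for d in robot.landmark_of(n,q):print(n,q,np.round(d["centre"],3),round(d["conf"],2))
cv2.imwrite("pics/f.png",np.vstack([cv2.resize(im[:300],(600,281)),cv2.resize(ims[120:270,200:500],(600,300))]))
```

```text
8.45 [ 0.51542916 -0.0386226   0.21446616] 0.06077024699172117 [-0.82318913 -0.50325024  0.4655995 ]
wrist shaker [ 0.515 -0.038  0.004] 0.64
wrist spice_jar [0.542 0.021 0.004] 0.69
wrist spice_jar [ 0.801 -0.161 -0.002] 0.64
wrist vat_1 [ 0.525 -0.004 -0.001] 0.74
scene shaker [ 0.519 -0.036  0.002] 0.56
scene spice_jar [0.54  0.025 0.003] 0.89
scene spice_jar [ 0.796 -0.162  0.007] 0.62
scene vat_1 [ 0.529 -0.005 -0.   ] 0.83
scene vat_1 [ 0.461 -0.225 -0.002] 0.77
```

View pics/f.png

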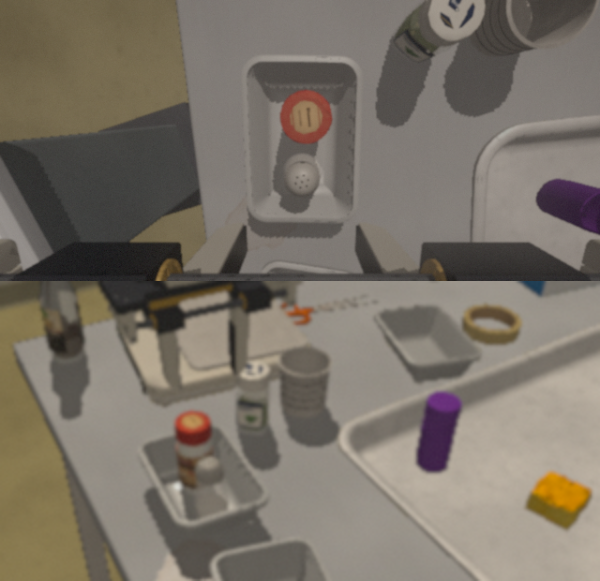

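The shaker stands upright beside the jar (cap at about 302,177 in the wrist view). The vat hasn't moved and the gripper is clear.

```bash
python3 -c "
from plant import robot
print(robot.close_job())"
```

```text
the job is handed in; nothing more can be done
None
```

The shaker stands upright on the floor of the vat with the spice jar, beside the still-standing jar, with the gripper clear; the job was handed in at about 9 s, and no verdict was returned.

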